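# Unmask the deck opening of a model boat and press its hatch in flush

### The arm

A 6-joint arm with a two-finger parallel gripper is mounted at the origin on the work surface. World frame = base frame: x ahead of the robot, y to its left, z up, the work surface at z = 0. Lengths are in mm, angles in rad, forces in N, time in s.
With the tool pointing down it reaches from about 350 to 975 mm from the base axis. Payload 7.1 kg.
Tool frame: the origin (TCP) lies at the very end of the fingers, on their centre line; the grasp point (between the pads) lies 19 mm behind it; y points along the fingers, x is the direction in which the jaws open and shut, and the axes are right-handed (so a half turn about y gives the same grasp; the last joint's range is limited). The gripper opens to 88 mm and grips with 3 to 60 N. Pads are 20 mm wide; open, the fingers measure 115 mm over their backs; the gripper's body (75 mm by 178 mm) begins 61 mm behind the grasp point.
Start: joints at [1.249, 0.423, 1.63, -0, 1.089, -0.019], TCP at [186.339, 596.559, 222.675] pointing down, gripper open.
Joint ranges: [-3, 3], [-0.9, 2.11], [0.09, 2.58], [-1.31, 4.45], [0.11, 2.69], [-2.54, 2.54]. Speed limits (rad/s): [2.39, 2.39, 3.01, 3.14, 3.14, 3.14].

### API

Orientations are given as a rotation vector (axis times angle).
In Python, from workcell import ctrl gives the robot as it stands. The module is installed in compiled form; this text tells all that it offers.
- The arm moves only by the tool jog_arm, never from a script. Its argument "steps" is a list of rows, each an object with "turn": the turn, a rotation vector about the world's x, y, z scaled (see below), a list of three; "dp": the shift along the world's x, y, z scaled (see below), a list of three; "claw": the opening, from 0 (shut) to 1 (fully open). In form: [{"turn": [wx, wy, wz], "dp": [x, y, z], "claw": claw}, ...]. A call has 1 to 12 rows; each row is the pose to reach, as a shift and turn from the pose measured when the call began, turning the shorter way round; what a row does not reach only later rows make up. The controller multiplies each number of a shift by 80 mm and each number of a turn by pi rad. A row lasts 1/12 s, in which the tool goes at most 41.7 mm and 7.16 degrees, less where a joint would pass 70% of its speed; a pose out of reach is approached as far as the arm can. A call with a number of a shift or a turn outside -1 to 1 is refused whole. A call with a gripper value outside its range is refused whole. The fingers move at their own pace and stop on an object; the grip force is fixed at half the most. Time passes only in rows, so rows that repeat a pose let the fingers close. It gives the time, the measured TCP pose, the force and the opening at its end, in the units of the state.
- ctrl.get_obs(): the state, without advancing time (a new reading comes with each control period).
- ctrl.get_image(name): name is "scene" or "top"; returns a dict with "img" (480x640x3 uint8, red, green, blue), "range_z" (480x640 float32, mm along the optical axis (not along the pixel's ray), 0 where there is no reading), "fovy" (degrees; the focal length in pixels is half the picture's height over the tangent of half this angle, whatever the lens; pixels are square), "cx", "cy" (the principal point, pixels), "camera_from_world" (4x4, takes a point from world to camera coordinates). Camera axes: x right, y down, z forward; pixel columns grow to the right and rows downward; lengths in mm; the calibration is good to about 2 mm. A picture is of the moment at which its call begins.
- ctrl.close_job(): hands the job in, once; it reports no verdict.
The state is a dict: "t": time; "qpos": joint angles; "qvel": joint speeds; "joint_torque": joint torques, N m; "ee_pos": TCP position; "orientation": TCP orientation; "ft_force": force on the tool from outside, world axes, zero at the start; "moment": the same for the moment, N m; "width": finger opening in mm.
Only numpy, scipy, OpenCV 4.12 (cv2) and the standard library are available. Lean on these libraries where they do the work, as an engineer would, in place of code of your own. Each camera call takes 0.05 s, during which the arm holds its last target.

### The job

Lift the white masking cover off the model boat's deck by its red knob and lay it knob up, flat on the floor of the dark wooden tray. Then take the yellow hatch by its bar, fit it, bar up, into the opening this has uncovered and press it fully home, so that its yellow top is flush with the deck all round. Leave the larger blue hatch and the other things on the bench where they are.

Things in the scene. Friction and masses are not known exactly. Their poses are not given: they have to be found in the camera images.
- hull: (Sizes in mm.) Model boat, blue sides, light wood deck, fixed on a low cradle; 305 long, 110 wide. Origin on the bench under the centre of the deck opening; +y to the pointed bow, +z up. Flat deck 80 above the origin. Bow tip at y = +165, square stern at y = -140. Four brass pins 7 high on the deck at y = +128 and -128; else only the cover stands above the deck.
- recess (a point): Centre of the mouth of the rectangular deck opening, at deck level; axes as the hull's. The opening is 53 wide (x) by 73 long (y), 2 chamfer all round its rim. At the start the white cover hides it. Its floor is a cork bed (see joint bed).
- bed (a joint): Cork bed, the floor of the opening, 49 by 69. Value in m: how far it is pushed down. Its top is 5 mm below the deck at 0, 15 mm below it at 0.010, its hard stop. Starts at 0 to 0.003. Stiff friction: about 9 N (a little more when pushed fast) moves it down; it does not spring back, and a hatch's weight does not move it.
- cover: White plastic masking cover lying on the deck over the opening. Plate 76 (x) by 96 (y) by 6; under it a locating pad 44 by 64 by 4 that hangs into the opening; red round knob on top at the centre: neck 16 diameter, 6 high, then head 22 diameter, 20 high. Origin at the centre of the pad's underside, +z up: plate top at 10, knob head 16 to 36. About 70 g. Lifts straight out.
- hatch: Yellow hatch lying bar up on the bench: slab 50 (x) by 70 (y) by 15 (lowest 3 bare wood, 2 smaller each side), dark wooden grab bar on top at the centre, 10 wide (x), 44 long (y), 22 high. Origin at the centre of the underside; +z up; slab top 15, bar top 37. About 60 g. Fits the opening lengthwise, either way round, 1.5 clearance each side. Fully home its underside is 15 below the deck.
- spare_hatch: Blue hatch, too large for this opening: slab 66 (x) by 90 (y) by 15 thick with the same dark grab bar (10 by 44, 22 high). Origin at the centre of the underside. Stays where it is. It and the yellow hatch may swap places.
- tray: Dark wooden open tray fixed on the bench, 150 (x) by 170 (y) outside, 26 high, walls and floor 6 thick. Origin at the centre of its underside; its inner floor is 6 above. The cover fits inside at any yaw.
- paint_tin: Closed steel paint tin with a yellow band, 76 diameter, 95 high, standing on the far side of the hull. Origin at the centre of its underside. Stays.
- sanding_block: Cork sanding block, 60 by 100 by 31 high, on the far side of the hull. Origin at the centre of its underside. Stays.
- brush: Flat paint brush with a wooden handle, about 200 long, lying on the bench near the right-hand edge of the work. Stays.
- small_vice: Small green hand vice, 110 long, 60 wide, 62 high, beyond the tray. Origin at the centre of its underside. Stays.
There are look-alikes about, which are no part of the job. Several things have the shape of the tray; the one meant has the colours described above.

How it is judged:
By the outcome, as a careful person would: the job done as asked, in the order asked, and still so for the second after the job is handed in, with the robot touching nothing.
It also fails if it takes over 61 s, if anything falls off the work surface, if the arm or the gripper's body presses on something with over 40 N, if the wrist force passes 120 N, or if a joint passes its speed limit or range.

## Working session

There is one attempt and no reset: what is moved stays moved. The work goes in short steps, Python scripts to look and compute and a tool call to move; the robot and the scene stay as the last step left them, time stands still between calls to the robot, and variables do not carry over. Pictures are saved under pics/ and viewed, and the job is handed in when it is done.

Besides the shell and the picture viewer there is one more tool, called after "Call:" as name(argument=value, ...) on one line, values as JSON. jog_arm: Moves the arm, as the interface text tells. Its arguments: {"type":"object","properties":{"steps":{"type":"array","items":{"type":"object","properties":{"turn":{"type":"array","items":{"type":"number"}},"dp":{"type":"array","items":{"type":"number"}},"claw":{"type":"number"}}}}},"required":["steps"]}

```bash
mkdir -p pics; cat > h.py <<'E'
import numpy as np, cv2
from workcell import ctrl
def grab(name):
    d=ctrl.get_image(name); np.savez('%s.npz'%name,**d); return d
def load(name): return dict(np.load('%s.npz'%name))
def cloud(d):
    z=d['range_z'].astype(float); f=240/np.tan(np.radians(float(d['fovy']))/2)
    v,u=np.mgrid[0:480,0:640]
    P=np.stack([(u-d['cx'])/f*z,(v-d['cy'])/f*z,z],-1)
    M=np.linalg.inv(d['camera_from_world'])
    W=P@M[:3,:3].T+M[:3,3]; W[z==0]=np.nan
    return W
def save(d,n): cv2.imwrite('pics/'+n,d['img'][:,:,::-1])
E
python3 - <<'E'
from h import *
for n in('scene','top'):
    d=grab(n); save(d,n+'0.png'); print(n,d['fovy'],d['cx'],d['cy'],np.linalg.inv(d['camera_from_world']).round(2).tolist(),(d['range_z']==0).mean())
print(ctrl.get_obs())
E
```

```text
scene 52.830287949182036 323.1525599491168 245.62817165208662 [[0.49, 0.67, -0.56, 1208.36], [0.87, -0.37, 0.32, -454.36], [0.01, -0.64, -0.76, 1044.94], [0.0, 0.0, 0.0, 1.0]] 0.0038216145833333335
top 43.55823440750448 327.246552422835 245.7409120420207 [[0.02, -1.0, 0.09, 332.62], [-1.0, -0.02, -0.0, -36.49], [0.0, -0.09, -1.0, 1932.86], [0.0, 0.0, 0.0, 1.0]] 0.004059244791666666
{'t': 0.1, 'qpos': array([ 1.24901411e+00,  4.23770180e-01,  1.63061893e+00,  4.69550316e-05,
        1.08858237e+00, -1.89786669e-02]), 'qvel': array([ 0.00029492, -0.00195299, -0.00186339, -0.0003649 ,  0.00012996,
        0.00119174]), 'joint_torque': array([ 9.08239781e-05, -5.45612454e+01, -2.74325091e+01,  6.44233287e-02,
        1.88053132e-02, -1.11071284e-05]), 'ee_pos': array([186.1641685 , 596.1018302 , 221.97372397]), 'orientation': array([-1.3381558 , -0.98244182,  0.98435126]), 'ft_force': array([ 0.32924284, -0.92369833,  0.22628107]), 'moment': array([-0.02222937, -0.01700706,  0.0077346 ]), 'width': 87.75607939928048}
```

View pics/scene0.png

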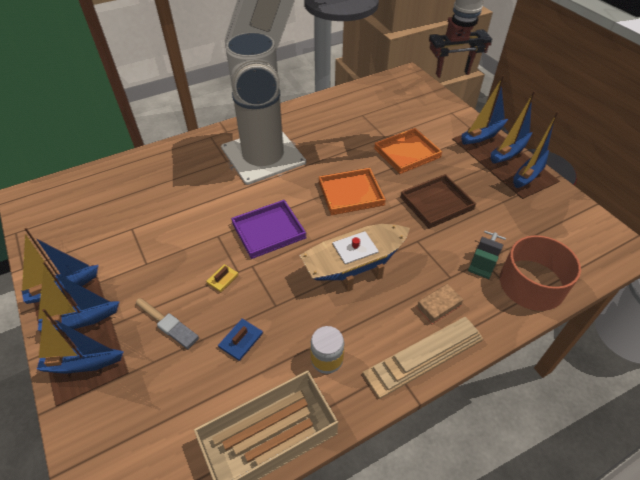

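View pics/top0.png

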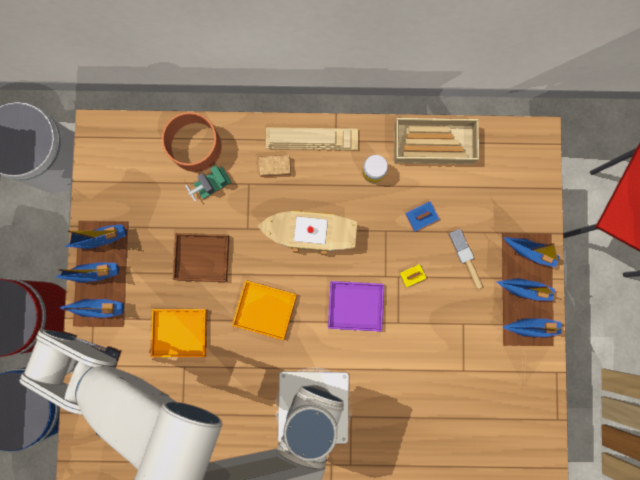

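The scene view shows the boat with the red knob at (356,242), the yellow hatch at (222,277), the blue hatch at (240,338) and the dark tray at (438,200). In the top view these are the knob at (310,230), the hatch at (413,276) and the tray at (202,258). I'll measure from both views.

```bash
cat > seg.py <<'E'
from h import *
def rng(W,x,y,z):
    return (W[...,0]>x[0])&(W[...,0]<x[1])&(W[...,1]>y[0])&(W[...,1]<y[1])&(W[...,2]>z[0])&(W[...,2]<z[1])
def rect(P):
    r=cv2.minAreaRect(P.astype(np.float32).reshape(-1,1,2)); b=cv2.boxPoints(r)
    e=[b[1]-b[0],b[2]-b[1]]; l=max(e,key=np.linalg.norm); a=np.degrees(np.arctan2(l[1],l[0]))
    return np.round(r[0],1),np.round(r[1],1),round((a+90)%180-90,2)
def blob(m,uv):
    n,l,s,c=cv2.connectedComponentsWithStats(m.astype(np.uint8)); 
    k=l[uv[1],uv[0]]
    if k==0:
        ds=[np.hypot(*(c[i]-uv)) if s[i,4]>15 else 1e9 for i in range(1,n)]; k=1+int(np.argmin(ds))
    return l==k
E
python3 - <<'E'
from seg import *
uv={'scene':dict(knob=(356,242),hatch=(222,277),cover=(345,248),tray=(438,200),deck=(320,258),blue=(240,338)),
    'top':dict(knob=(310,230),hatch=(413,276),cover=(300,230),tray=(202,258),deck=(280,230),blue=(423,216))}
for n in uv:
    d=load(n);W=cloud(d);I=d['img'];hsv=cv2.cvtColor(I,cv2.COLOR_RGB2HSV)
    H,S,V=[hsv[...,i].astype(int) for i in range(3)]
    for k,(u,v) in uv[n].items(): print(n,k,I[v,u],W[v,u].round(1))
    u,v=uv[n]['hatch']
    m=blob((abs(H-27)<6)&(S>180)&(V>120),uv[n]['hatch'])
    P=W[m];print('yellow n',m.sum(),'z pct',np.nanpercentile(P[:,2],[5,50,95]).round(1));
    Q=P[abs(P[:,2]-15)<5];print(rect(Q[:,:2]),Q.mean(0).round(1))
    c=Q.mean(0); b=rng(W,(c[0]-30,c[0]+30),(c[1]-30,c[1]+30),(29,50));print('bar',b.sum(),rect(W[b][:,:2]),W[b].mean(0).round(1),W[b][:,2].max())
    m=blob((S<40)&(V>150),uv[n]['cover']);P=W[m];zm=np.median(P[:,2]);Q=P[abs(P[:,2]-zm)<4];print('cover',m.sum(),zm,rect(Q[:,:2]))
    m=blob(((H<6)|(H>174))&(S>150)&(V>80),uv[n]['knob']);P=W[m];Q=P[P[:,2]>np.nanmax(P[:,2])-5];print('knob',m.sum(),P[:,2].max(),Q.mean(0).round(1),cv2.minEnclosingCircle(Q[:,:2].astype(np.float32)))
    k=W[uv[n]['knob'][1],uv[n]['knob'][0]]
    m=rng(W,(k[0]-120,k[0]+120),(k[1]-220,k[1]+220),(74,86));P=W[m];print('deck',m.sum(),np.median(P[:,2]),rect(P[:,:2]))
    t=W[uv[n]['tray'][1],uv[n]['tray'][0]]
    m=rng(W,(t[0]-130,t[0]+130),(t[1]-130,t[1]+130),(20,34))&(V<120);P=W[m];print('tray',m.sum(),np.median(P[:,2]),rect(P[:,:2]))
E
```

```text
scene knob [173  46  44] [557.4  15.5 112.6]
scene hatch [104  78  39] [ 427.1 -309.9   24.3]
scene cover [215 210 211] [541.1  -5.9  84.3]
scene tray [90 57 43] [462.4 377.4   7. ]
scene deck [182 148 108] [535.4 -76.9  79.9]
scene blue [51 35 29] [ 618.5 -340.3   28.1]Traceback (most recent call last):
  File "<stdin>", line 9, in <module>
  File "seg.py", line 12, in blob
    ds=[np.hypot(*(c[i]-uv)) if s[i,4]>15 else 1e9 for i in range(1,n)]; k=1+int(np.argmin(ds))
                                                                                 ~~~~~~~~~^^^^
    return _wrapfunc(a, 'argmin', axis=axis, out=out, **kwds)
    return _wrapit(obj, method, *args, **kwds)
    result = getattr(arr, method)(*args, **kwds)
ValueError: attempt to get argmin of an empty sequence
```

```bash
cat > meas.py <<'E'
from seg import *
uv={'scene':dict(knob=(356,242),hatch=(222,277),cover=(345,248),tray=(438,200),deck=(320,258),blue=(240,338)),
    'top':dict(knob=(310,230),hatch=(413,276),cover=(300,230),tray=(202,258),deck=(280,230),blue=(423,216))}
for n in uv:
    d=load(n);W=cloud(d);I=d['img'];hsv=cv2.cvtColor(I,cv2.COLOR_RGB2HSV)
    H,S,V=[hsv[...,i].astype(int) for i in range(3)]
    print('==',n)
    u,v=uv[n]['hatch']
    c=W[v,u]
    m=rng(W,(c[0]-60,c[0]+60),(c[1]-60,c[1]+60),(11,19))
    Q=W[m];print('slab',m.sum(),Q[:,2].mean(),np.median(hsv[m],0),rect(Q[:,:2]),Q.mean(0).round(1))
    b=rng(W,(c[0]-50,c[0]+50),(c[1]-50,c[1]+50),(33,45));print('bar',b.sum(),rect(W[b][:,:2]),W[b].mean(0).round(1),W[b][:,2].max())
    m=blob((S<40)&(V>150),uv[n]['cover']);P=W[m];zm=np.median(P[:,2]);Q=P[abs(P[:,2]-zm)<4];print('cover',m.sum(),zm,rect(Q[:,:2]))
    k=W[uv[n]['knob'][1],uv[n]['knob'][0]]
    m=rng(W,(k[0]-40,k[0]+40),(k[1]-40,k[1]+40),(105,125));P=W[m];Q=P[P[:,2]>np.nanmax(P[:,2])-5];print('knob',m.sum(),P[:,2].max(),Q.mean(0).round(1),cv2.minEnclosingCircle(Q[:,:2].astype(np.float32)))
    m=rng(W,(k[0]-120,k[0]+120),(k[1]-220,k[1]+220),(74,83));P=W[m];print('deck',m.sum(),np.median(P[:,2]),rect(P[:,:2]))
    t=W[uv[n]['tray'][1],uv[n]['tray'][0]]
    m=rng(W,(t[0]-130,t[0]+130),(t[1]-130,t[1]+130),(21,34))&(V<130)&(H<20);P=W[m];print('tray',m.sum(),np.median(P[:,2]),rect(P[:,:2]), W[uv[n]['tray'][1],uv[n]['tray'][0]].round(1))
E
python3 meas.py; python3 - <<'E'
from h import *
o=[]
for n,b in(('scene',(190,250,60)),('scene',(355,245,70)),('top',(413,276,40)),('top',(310,230,60))):
    d=load(n);u,v,r=b;o.append(cv2.resize(d['img'][v-r:v+r,u-r:u+r,::-1],(380,290)))
cv2.imwrite('pics/crop0.png',np.vstack([np.hstack(o[:2]),np.hstack(o[2:])]))
from scipy.spatial.transform import Rotation as R
print(R.from_rotvec(ctrl.get_obs()['orientation']).as_matrix().round(4))
E
```

```text
== scene
slab 301 15.244159304063501 [ 21. 165. 202.] (array([ 418.4, -308.4]), array([54.2, 73. ]), np.float32(-64.35)) [ 425.1 -308.8   15.2]
bar 60 (array([ 419.6, -307.4]), array([14.1, 42.6]), np.float32(-63.65)) [ 419.8 -308.6   37.1] 43.75679300207071
cover 734 nan (array([0., 0.]), array([0., 0.]), np.float32(0.0))
knob 60 116.9656339991651 [551.5  18.6 113.7] ((551.5159912109375, 18.682043075561523), 10.252872467041016)
deck 2189 80.50387693070024 (array([552.3,  30. ]), array([304.2, 115.2]), np.float32(86.77))
tray 461 25.726666769700046 (array([467. , 370.3]), array([175.7, 154.4]), np.float32(88.82)) [462.4 377.4   7. ]
== top
slab 193 14.906470121880641 [ 27. 255. 228.] (array([ 419.4, -309.1]), array([108.9, 114.9]), np.float32(-89.83)) [ 418.3 -309.2   14.9]
bar 30 (array([ 419.3, -310.7]), array([ 8.5, 42.5]), np.float32(-62.82)) [ 419.4 -311.8   39. ] 44.76584559073149
cover 728 nan (array([0., 0.]), array([0., 0.]), np.float32(0.0))
knob 40 119.01316507717434 [550.6  13.9 116.2] ((549.7991333007812, 15.846920013427734), 9.35634708404541)
deck 1437 79.81940602639384 (array([552. ,  27.7]), array([305. , 112.3]), np.float32(85.94))
tray 211 26.175135195793473 (array([464.6, 365.4]), array([169.7, 147.7]), np.float32(89.28)) [463.3 363.9  12.4]
[[ 2.982e-01 -5.000e-04 -9.545e-01]
 [ 9.545e-01 -1.300e-03  2.982e-01]
 [-1.400e-03 -1.000e+00  1.000e-04]]
```

View pics/crop0.png

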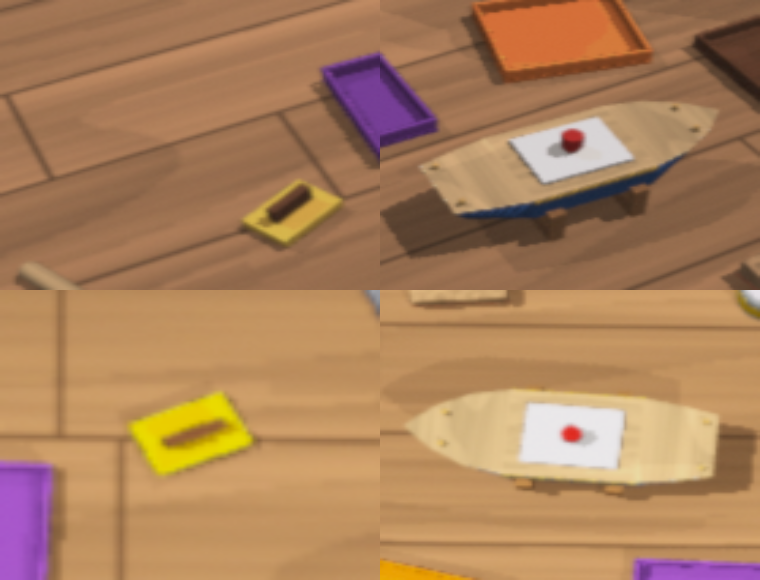

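Both views agree:

| Item | Position (mm) | Heading and height |
|---|---|---|
| Knob | about (551, 16) | top about 112–114 |
| Hull | opening about (551, 16) | long axis about 86.4°, deck at 80 |
| Hatch | (419, -309) | bar along -63.3°, top about 37 |
| Tray | (466, 368) | rim 26 |

I'll start the move toward the knob.

Call:
jog_arm(steps=[{"dp": [0.57,-0.9,0],"turn": [0,0,0],"claw": 1},{"dp": [0.57,-0.9,0],"turn": [0,0,0],"claw": 1},{"dp": [0.57,-0.9,0],"turn": [0,0,0],"claw": 1}])

```text
t: 0.35
ee_pos: [233.4, 518.9, 220.9]
orientation: [-1.342, -0.979, 0.986]
ft_force: [-0.5, -0.7, -0.6]
width: 87.4
```

Call:
jog_arm(steps=[{"dp": [0.57,-0.9,0],"turn": [0,0,0],"claw": 1},{"dp": [0.57,-0.9,0],"turn": [0,0,0],"claw": 1},{"dp": [0.57,-0.9,0],"turn": [0,0,0],"claw": 1}])

```text
t: 0.6
ee_pos: [280.2, 442.4, 220.2]
orientation: [-1.345, -0.976, 0.987]
ft_force: [0.5, -0.4, -0.4]
width: 87.8
```

Call:
jog_arm(steps=[{"dp": [0.57,-0.9,0],"turn": [0,0,0],"claw": 1},{"dp": [0.57,-0.9,0],"turn": [0,0,0],"claw": 1},{"dp": [0.57,-0.9,0],"turn": [0,0,0],"claw": 1}])

```text
t: 0.85
ee_pos: [327.2, 366.4, 219.8]
orientation: [-1.348, -0.973, 0.987]
ft_force: [-0.3, 0.0, -0.9]
width: 88.0
```

Call:
jog_arm(steps=[{"dp": [0.57,-0.9,0],"turn": [0,0,0],"claw": 1},{"dp": [0.57,-0.9,0],"turn": [0,0,0],"claw": 1},{"dp": [0.57,-0.9,0],"turn": [0,0,0],"claw": 1}])

```text
t: 1.1
ee_pos: [374.5, 291.0, 219.7]
orientation: [-1.35, -0.97, 0.986]
ft_force: [-0.0, -0.1, -0.4]
width: 87.5
```

Call:
jog_arm(steps=[{"dp": [0.57,-0.9,0],"turn": [0,0,0],"claw": 1},{"dp": [0.57,-0.9,0],"turn": [0,0,0],"claw": 1},{"dp": [0.57,-0.9,0],"turn": [0,0,0],"claw": 1}])

```text
t: 1.35
ee_pos: [422.4, 215.9, 219.8]
orientation: [-1.352, -0.969, 0.984]
ft_force: [1.1, 1.1, 0.1]
width: 87.9
```

Call:
jog_arm(steps=[{"dp": [0.57,-0.9,0],"turn": [0,0,0],"claw": 1},{"dp": [0.57,-0.9,0],"turn": [0,0,0],"claw": 1},{"dp": [0.57,-0.9,0],"turn": [0,0,0],"claw": 1}])

```text
t: 1.6
ee_pos: [470.7, 141.1, 220.0]
orientation: [-1.355, -0.968, 0.981]
ft_force: [0.5, 1.4, 0.7]
width: 87.9
```

Call:
jog_arm(steps=[{"dp": [0.57,-0.9,0],"turn": [0,0,0],"claw": 1},{"dp": [0.57,-0.9,0],"turn": [0,0,0],"claw": 1},{"dp": [0.57,-0.9,0],"turn": [0,0,0],"claw": 1},{"dp": [0.57,-0.9,0],"turn": [0,0,0],"claw": 1}])

```text
t: 1.93
ee_pos: [517.2, 68.3, 219.8]
orientation: [-1.356, -0.965, 0.978]
ft_force: [0.3, 0.8, 0.2]
width: 88.0
```

Call:
jog_arm(steps=[{"dp": [0.42,-0.65,0],"turn": [0,0,0],"claw": 1},{"dp": [0.42,-0.65,0],"turn": [0,0,0],"claw": 1},{"dp": [0.42,-0.65,-0.8],"turn": [0,0,0],"claw": 1},{"dp": [0.42,-0.65,-0.8],"turn": [0,0,0],"claw": 1},{"dp": [0.42,-0.65,-0.8],"turn": [0,0,0],"claw": 1},{"dp": [0.42,-0.65,-0.8],"turn": [0,0,0],"claw": 1}])

```text
t: 2.43
ee_pos: [549.4, 17.9, 154.9]
orientation: [-1.353, -0.963, 0.981]
ft_force: [0.1, -0.5, 0.6]
width: 88.0
```

```bash
python3 - <<'E'
from h import *
from scipy.spatial.transform import Rotation as R
o=ctrl.get_obs();print(o['ee_pos'],o['qpos'].round(3));print(R.from_rotvec(o['orientation']).as_matrix().round(4))
d=grab('scene');save(d,'s1.png');u,v,r=355,235,60
cv2.imwrite('pics/c1.png',cv2.resize(d['img'][v-r:v+r,u-r:u+r,::-1],(600,600)))
E
```

```text
[549.38351373  17.94489834 154.90150139] [ 0.019  0.406  1.845 -0.017  0.894 -1.222]
[[ 0.314  -0.003  -0.9494]
 [ 0.9493 -0.0136  0.314 ]
 [-0.0139 -0.9999 -0.0014]]
```

View pics/c1.png

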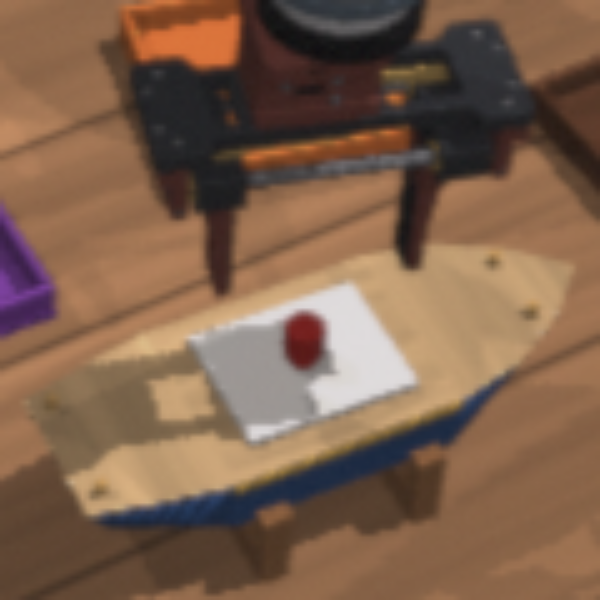

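The hand is over the knob with the fingers straddling it along the hull. In the crop the knob is at (305,340), between the finger lines. Next is the descent.

Call:
jog_arm(steps=[{"dp": [0.02,-0.02,-0.4],"turn": [0.0043,-0.001,0],"claw": 1},{"dp": [0.02,-0.02,-0.7],"turn": [0.0043,-0.001,0],"claw": 1},{"dp": [0.02,-0.02,-0.78],"turn": [0.0043,-0.001,0],"claw": 1},{"dp": [0.02,-0.02,-0.78],"turn": [0.0043,-0.001,0],"claw": 1},{"dp": [0.02,-0.02,-0.78],"turn": [0.0043,-0.001,0],"claw": 1}])

```text
t: 2.9
ee_pos: [553.1, 16.8, 95.4]
orientation: [-1.346, -0.975, 0.969]
ft_force: [0.1, -0.1, -0.2]
width: 88.0
```

Call:
jog_arm(steps=[{"dp": [0,0,0],"turn": [0,0,0],"claw": 0},{"dp": [0,0,0],"turn": [0,0,0],"claw": 0},{"dp": [0,0,0],"turn": [0,0,0],"claw": 0},{"dp": [0,0,0],"turn": [0,0,0],"claw": 0},{"dp": [0,0,0],"turn": [0,0,0],"claw": 0},{"dp": [0,0,0],"turn": [0,0,0],"claw": 0},{"dp": [0,0,0],"turn": [0,0,0],"claw": 0},{"dp": [0,0,0],"turn": [0,0,0],"claw": 0},{"dp": [0,0,0],"turn": [0,0,0],"claw": 0},{"dp": [0,0,0],"turn": [0,0,0],"claw": 0}])

```text
t: 3.73
ee_pos: [553.1, 16.7, 95.3]
orientation: [-1.346, -0.975, 0.969]
ft_force: [0.9, -0.4, -0.2]
width: 24.8
```

Call:
jog_arm(steps=[{"dp": [0,0,0],"turn": [0,0,0],"claw": 0.5},{"dp": [0,0,0],"turn": [0,0,0],"claw": 0.5},{"dp": [-0.02,0,-0.06],"turn": [0,0,0],"claw": 0.5},{"dp": [-0.02,0,-0.06],"turn": [0,0,0],"claw": 0.5},{"dp": [-0.02,0,-0.06],"turn": [0,0,0],"claw": 0},{"dp": [-0.02,0,-0.06],"turn": [0,0,0],"claw": 0},{"dp": [-0.02,0,-0.06],"turn": [0,0,0],"claw": 0},{"dp": [-0.02,0,-0.06],"turn": [0,0,0],"claw": 0},{"dp": [-0.02,0,-0.06],"turn": [0,0,0],"claw": 0},{"dp": [-0.02,0,-0.06],"turn": [0,0,0],"claw": 0},{"dp": [-0.02,0,-0.06],"turn": [0,0,0],"claw": 0},{"dp": [-0.02,0,-0.06],"turn": [0,0,0],"claw": 0}])

```text
t: 4.73
ee_pos: [551.6, 16.7, 90.5]
orientation: [-1.346, -0.975, 0.969]
ft_force: [-0.4, 0.1, 0.0]
width: 21.2
```

Call:
jog_arm(steps=[{"dp": [0,0,0],"turn": [0,0,0],"claw": 0},{"dp": [0,0,0],"turn": [0,0,0],"claw": 0},{"dp": [0,0,0],"turn": [0,0,0],"claw": 0},{"dp": [0,0,0],"turn": [0,0,0],"claw": 0}])

```text
t: 5.07
ee_pos: [551.6, 16.7, 90.5]
orientation: [-1.346, -0.975, 0.969]
ft_force: [-0.8, 0.5, -0.3]
width: 21.1
```

The gripper is closed at 21 mm on the 22 mm head. Now the lift.

Call:
jog_arm(steps=[{"dp": [0,0,0.1],"turn": [0,0,0],"claw": 0},{"dp": [0,0,0.2],"turn": [0,0,0],"claw": 0},{"dp": [0,0,0.4],"turn": [0,0,0],"claw": 0},{"dp": [0,0,0.6],"turn": [0,0,0],"claw": 0},{"dp": [0,0,0.8],"turn": [0,0,0],"claw": 0},{"dp": [0,0,1],"turn": [0,0,0],"claw": 0},{"dp": [0,0,1],"turn": [0,0,0],"claw": 0}])

```text
t: 5.65
ee_pos: [553.7, 16.8, 174.3]
orientation: [-1.35, -0.979, 0.965]
ft_force: [0.0, -0.7, -0.1]
width: 21.1
```

```bash
python3 - <<'E'
from h import *
d=grab('scene');u,v,r=355,235,70
a=cv2.resize(d['img'][v-r:v+r,u-r:u+r,::-1],(400,400))
d=grab('top');u,v,r=310,230,50
b=cv2.resize(d['img'][v-r:v+r,u-r:u+r,::-1],(400,400))
cv2.imwrite('pics/c2.png',np.hstack([a,b]))
o=ctrl.get_obs();print(o['ee_pos'],o['width'])
E
```

```text
[551.98036589  16.7278903  171.35460375] 20.96522863024019
```

View pics/c2.png

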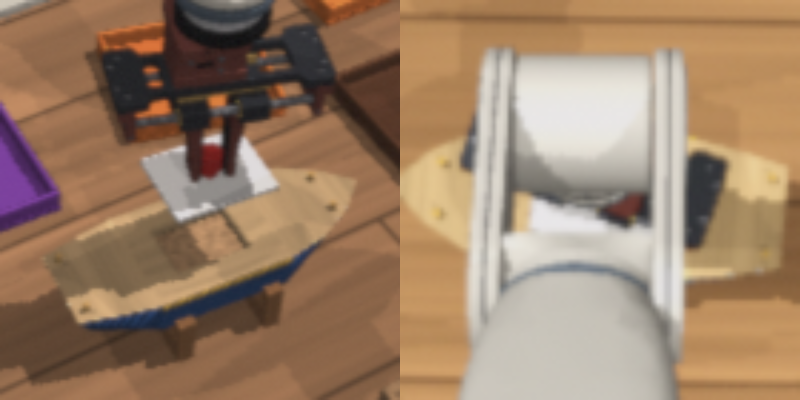

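The cover is off and level in the gripper, and the cork bed shows below it (left crop, around (205,240)). I'm carrying it to the dark tray.

Call:
jog_arm(steps=[{"dp": [-0.24,0.98,0],"turn": [0,0,0],"claw": 0},{"dp": [-0.24,0.98,0],"turn": [0,0,0],"claw": 0},{"dp": [-0.24,0.98,0],"turn": [0,0,0],"claw": 0}])

```text
t: 6.0
ee_pos: [530.5, 99.3, 170.2]
orientation: [-1.344, -0.977, 0.97]
ft_force: [0.8, 0.8, -0.5]
width: 21.0
```

Call:
jog_arm(steps=[{"dp": [-0.24,0.98,0],"turn": [0,0,0],"claw": 0},{"dp": [-0.24,0.98,0],"turn": [0,0,0],"claw": 0},{"dp": [-0.24,0.98,0],"turn": [0,0,0],"claw": 0}])

```text
t: 6.25
ee_pos: [509.2, 182.1, 169.1]
orientation: [-1.341, -0.978, 0.973]
ft_force: [0.0, 0.5, -1.3]
width: 21.3
```

Call:
jog_arm(steps=[{"dp": [-0.24,0.98,0],"turn": [0,0,0],"claw": 0},{"dp": [-0.24,0.98,0],"turn": [0,0,0],"claw": 0},{"dp": [-0.24,0.98,0],"turn": [0,0,0],"claw": 0}])

```text
t: 6.5
ee_pos: [488.5, 264.9, 168.2]
orientation: [-1.338, -0.98, 0.976]
ft_force: [-0.1, 1.5, -1.2]
width: 21.3
```

Call:
jog_arm(steps=[{"dp": [-0.24,0.98,0],"turn": [0,0,0],"claw": 0},{"dp": [-0.24,0.98,0],"turn": [0,0,0],"claw": 0},{"dp": [-0.24,0.98,0],"turn": [0,0,0],"claw": 0},{"dp": [-0.24,0.98,0],"turn": [0,0,0],"claw": 0}])

```text
t: 6.83
ee_pos: [468.4, 344.3, 167.1]
orientation: [-1.337, -0.982, 0.98]
ft_force: [0.6, -0.8, -0.9]
width: 20.9
```

```bash
python3 - <<'E'
from h import *
from scipy.spatial.transform import Rotation as R
d=grab('scene');save(d,'s3.png')
o=ctrl.get_obs();print(o['ee_pos'],o['width'],R.from_rotvec(o['orientation']).as_matrix().round(4))
d=load('top');W=cloud(d)
E
```

```text
[468.65270314 342.98536022 167.16287538] 21.30047266011663 [[ 3.025e-01 -4.000e-04 -9.531e-01]
 [ 9.531e-01  1.700e-03  3.025e-01]
 [ 1.500e-03 -1.000e+00  9.000e-04]]
```

View pics/s3.png

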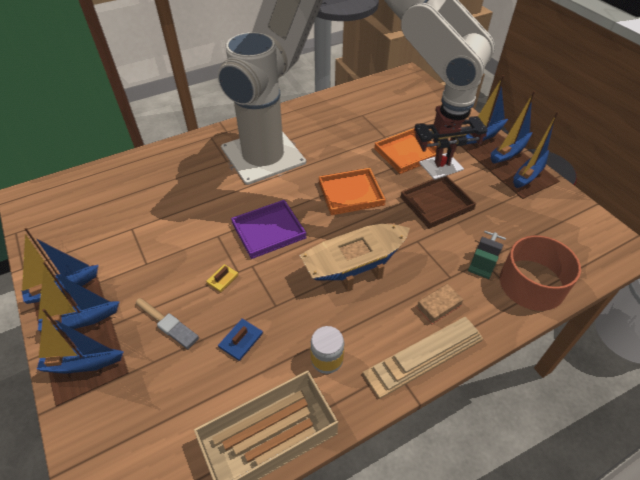

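The cover is held level over the tray area, with the cover at (440,166) and the tray at (438,200), and the opening shows at (356,249). Next: centre it over the tray and lower it.

Call:
jog_arm(steps=[{"dp": [-0.03,0.3,0],"turn": [0,0,0],"claw": 0},{"dp": [-0.03,0.3,-0.4],"turn": [0,0,0],"claw": 0},{"dp": [-0.03,0.3,-0.8],"turn": [0,0,0],"claw": 0},{"dp": [-0.03,0.3,-0.95],"turn": [0,0,0],"claw": 0},{"dp": [-0.03,0.3,-0.95],"turn": [0,0,0],"claw": 0},{"dp": [-0.03,0.3,-0.95],"turn": [0,0,0],"claw": 0}])

```text
t: 7.38
ee_pos: [466.4, 365.6, 90.9]
orientation: [-1.338, -0.978, 0.98]
ft_force: [0.1, 0.7, -0.5]
width: 21.5
```

```bash
python3 - <<'E'
from seg import *
o=ctrl.get_obs();print(o['ee_pos'],o['width'])
d=load('scene');W=cloud(d)
# opening: points below deck, near
m=rng(W,(490,610),(-70,110),(60,77.5));print(m.sum(),rect(W[m][:,:2]))
P=W[rng(W,(510,590),(-40,70),(55,90))];import sys
# deck opening z map
for x in range(515,592,6):
    print(x,[ (lambda q: int(round(np.median(q[:,2]))) if len(q) else -1)(P[(abs(P[:,0]-x)<3)&(abs(P[:,1]-y)<3)]) for y in range(-32,66,6)])
d2=grab('scene');u,v,r=440,190,50
a=cv2.resize(d2['img'][v-r:v+r,u-r:u+r,::-1],(390,390)); u,v,r=356,245,35
b=cv2.resize(d2['img'][v-r:v+r,u-r:u+r,::-1],(390,390),interpolation=cv2.INTER_CUBIC)
cv2.imwrite('pics/c4.png',np.hstack([a,b]))
E
```

```text
[466.44324396 365.61241557  90.90852053] 21.484289481595
707 (array([550.9,  21.2]), array([177.8, 115.7]), np.float32(87.34))
515 [79, 81, 81, 80, 82, 83, 81, 84, 81, 81, 83, 83, 79, 82, 81, 81, 81]
521 [80, 80, 80, 78, 78, 76, 77, 78, 79, 81, 80, 77, 82, 80, 82, 79, 80]
527 [81, 82, 82, 75, 72, 71, 73, 72, 77, 81, 72, 74, 79, 74, 77, 71, 79]
533 [82, 81, 81, 75, 73, 74, 72, 73, 74, 72, 74, 71, 73, 74, 71, 80, 82]
539 [81, 80, 80, 73, 72, 73, 74, 74, 73, 73, 74, 72, 72, 73, 72, 80, 80]
545 [81, 80, 81, 74, 71, 73, 73, 74, 74, 72, 74, 73, 73, 73, 74, 77, 81]
551 [80, 80, 82, 73, 72, 74, 71, 73, 71, 71, 73, 75, 73, 74, 73, 72, 82]
557 [82, 80, 80, 72, 72, 73, 73, 75, 75, 72, 73, 74, 75, 74, 78, 80, 81]
563 [82, 80, 80, 72, 73, 74, 73, 74, 74, 73, 73, 72, 73, 72, 74, 81, 82]
569 [81, 80, 81, 74, 74, 73, 74, 74, 74, 75, 73, 73, 74, 73, 73, 80, 81]
575 [81, 82, 81, 81, 79, 80, 78, -1, 77, 73, 74, -1, 73, 75, 76, 79, 80]
581 [81, 80, 81, 80, 80, 80, 82, 82, 78, 82, 82, 81, 82, 80, 80, 80, 81]
587 [81, 80, 82, 81, 82, 83, 81, 83, 83, 82, 82, 82, 82, 81, 79, 81, 80]
```

View pics/c4.png

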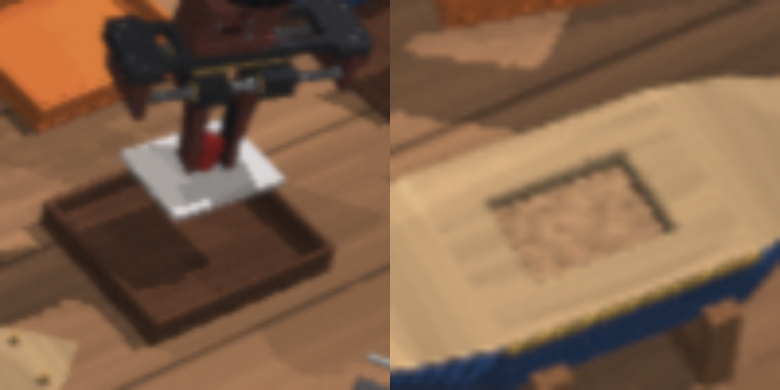

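Call:
jog_arm(steps=[{"dp": [0,0,-0.4],"turn": [0,0,0],"claw": 0},{"dp": [0,0,-0.7],"turn": [0,0,0],"claw": 0},{"dp": [0,0,-0.78],"turn": [0,0,0],"claw": 0},{"dp": [0,0,-0.83],"turn": [0,0,0],"claw": 0},{"dp": [0,0,-0.85],"turn": [0,0,0],"claw": 0},{"dp": [0,0,-0.86],"turn": [0,0,0],"claw": 0},{"dp": [0,0,-0.86],"turn": [0,0,0],"claw": 0}])

```text
t: 8.02
ee_pos: [467.9, 367.0, 24.5]
orientation: [-1.338, -0.982, 0.976]
ft_force: [0.3, 0.5, -1.0]
width: 21.9
```

Call:
jog_arm(steps=[{"dp": [0,0,-0.02],"turn": [0,0,0],"claw": 0},{"dp": [0,0,-0.04],"turn": [0,0,0],"claw": 0},{"dp": [0,0,-0.05],"turn": [0,0,0],"claw": 0},{"dp": [0,0,-0.05],"turn": [0,0,0],"claw": 0}])

```text
t: 8.35
ee_pos: [468.0, 367.1, 20.6]
orientation: [-1.338, -0.982, 0.976]
ft_force: [0.5, -0.4, -1.0]
width: 21.2
```

```bash
python3 - <<'E'
from seg import *
o=ctrl.get_obs();print(o['ee_pos'],o['width'],o['ft_force'])
d2=grab('scene');u,v,r=440,190,40
a=cv2.resize(d2['img'][v-r:v+r,u-r:u+r,::-1],(500,500))
cv2.imwrite('pics/c5.png',a)
d=grab('top');W=cloud(d);print('top opening visible?')
for x in range(515,592,6):
    print(x,[ (lambda q: int(round(np.median(q[:,2]))) if len(q) else -1)(W[rng(W,(x-3,x+3),(y-3,y+3),(40,300))]) for y in range(-32,66,6)])
E
```

```text
[467.99718392 367.05894743  20.61969182] 21.198983353071966 [ 0.51297497 -0.4280095  -0.99268275]
top opening visible?
515 [82, 82, 82, 80, 84, 83, 82, 82, 78, 81, 81, 82, 78, 83, 84, 82, 84]
521 [80, 81, 81, 73, 80, 84, 82, 85, 86, 82, 85, 79, 86, 82, 82, 83, 82]
527 [81, 83, 84, 65, 60, 70, 72, 76, 72, 70, 54, 78, 78, 76, 78, 82, 81]
533 [80, 79, -1, 74, 72, 72, 73, 74, 70, 74, 75, 72, 75, 72, 64, 82, 79]
539 [89, 80, 61, 71, 72, 76, 75, 77, 72, 76, 78, 67, 70, 71, 67, 84, 79]
545 [82, 78, 68, 75, 72, 69, 79, 74, 71, 73, 79, 72, 70, 74, 75, 83, 82]
551 [79, 80, 75, 74, 70, 74, 74, 78, 73, 76, 68, 75, 68, 78, 77, 81, 82]
557 [79, 81, 76, 76, 76, 76, 72, 71, 75, 73, 75, 79, 71, 67, 77, 83, 86]
563 [77, 78, 76, 70, 79, 73, 76, 79, 74, 74, 69, 75, 75, 72, 78, 75, 82]
569 [81, 84, 75, 75, 73, 71, 76, 74, 66, 76, 71, 79, 79, 69, 66, 77, 82]
575 [85, 82, 64, 66, 76, 73, 71, 77, 73, 75, 76, 71, 72, 75, 61, 81, 80]
581 [79, 83, 79, 79, 80, 80, 81, 77, 73, 79, 81, 84, 79, 74, 82, 81, 77]
587 [80, 85, 82, 85, 76, 79, 80, 82, 80, 82, 82, 83, 76, 80, 81, 84, 81]
```

View pics/c5.png

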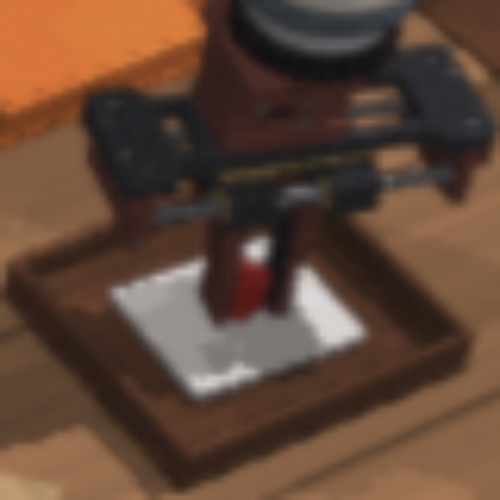

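The cover is level and inside the tray walls, right at the floor. I'll lower it 1 mm more, release it and lift away.

Call:
jog_arm(steps=[{"dp": [0,0,-0.015],"turn": [0,0,0],"claw": 0},{"dp": [0,0,-0.015],"turn": [0,0,0],"claw": 0},{"dp": [0,0,-0.015],"turn": [0,0,0],"claw": 0.6},{"dp": [0,0,-0.015],"turn": [0,0,0],"claw": 0.6},{"dp": [0,0,-0.015],"turn": [0,0,0],"claw": 0.6},{"dp": [0,0,-0.015],"turn": [0,0,0],"claw": 0.6},{"dp": [0,0,-0.015],"turn": [0,0,0],"claw": 0.6},{"dp": [0,0,-0.015],"turn": [0,0,0],"claw": 0.6}])

```text
t: 9.12
ee_pos: [467.9, 367.0, 19.3]
orientation: [-1.338, -0.981, 0.976]
ft_force: [0.4, 0.3, -0.2]
width: 52.1
```

Call:
jog_arm(steps=[{"dp": [0,0,0.2],"turn": [0,0,0],"claw": 0.6},{"dp": [0,0,0.5],"turn": [0,0,0],"claw": 0.6},{"dp": [0,0,1],"turn": [0,0,0],"claw": 0.6},{"dp": [0,0,1],"turn": [0,0,0],"claw": 0.6}])

```text
t: 9.45
ee_pos: [471.0, 369.4, 105.1]
orientation: [-1.338, -0.989, 0.969]
ft_force: [1.5, 1.1, 1.3]
width: 52.6
```

Call:
jog_arm(steps=[{"dp": [0,0,1],"turn": [0,0,0],"claw": 0.6},{"dp": [0,0,1],"turn": [0,0,0],"claw": 0.6},{"dp": [0,0,1],"turn": [0,0,0],"claw": 0.6}])

```text
t: 9.7
ee_pos: [474.5, 372.0, 192.2]
orientation: [-1.337, -0.998, 0.959]
ft_force: [1.2, 0.7, 0.6]
width: 52.8
```

```bash
python3 - <<'E'
from seg import *
o=ctrl.get_obs();print(o['ee_pos'],o['width'],o['ft_force'])
d2=grab('scene');save(d2,'s6.png')
W=cloud(d2);hsv=cv2.cvtColor(d2['img'],cv2.COLOR_RGB2HSV)
m=rng(W,(390,540),(290,450),(8,40))&(hsv[...,1]<60)&(hsv[...,2]>110)
Q=W[m];A=np.c_[Q[:,:2],np.ones(len(Q))];print('cover plate',m.sum(),Q.mean(0),rect(Q[:,:2]),'plane',np.linalg.lstsq(A,Q[:,2],rcond=None)[0])
E
```

```text
[474.54229866 372.0390631  192.18185617] 52.84948267821077 [1.16647395 0.72864324 0.58826807]
cover plate 543 [470.92434321 366.98297106  17.24078572] (array([465.2, 373.6]), array([105.2,  89.2]), np.float32(84.9)) plane [ 1.04244359e-02 -4.36168243e-03  1.39323283e+01]
```

View pics/s6.png

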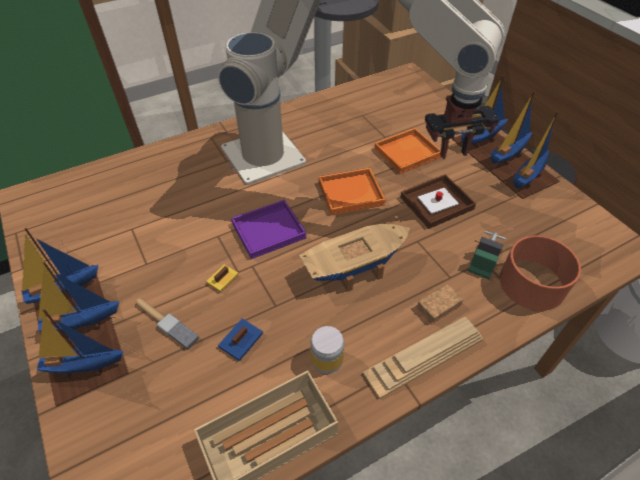

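The cover lies knob up and flat in the dark tray: the knob is at (439,196), the plate height is 17 against 16 expected, and its slope is negligible. I'm now heading for the yellow hatch, turning the wrist on the way.

Call:
jog_arm(steps=[{"dp": [-0.08,-0.98,0],"turn": [0,0,-0.05],"claw": 0.6},{"dp": [-0.08,-0.98,0],"turn": [0,0,-0.05],"claw": 0.6},{"dp": [-0.08,-0.98,0],"turn": [0,0,-0.05],"claw": 0.6}])

```text
t: 10.0
ee_pos: [465.2, 288.1, 188.4]
orientation: [-1.396, -0.871, 0.843]
ft_force: [1.5, 0.3, 0.4]
width: 52.4
```

Call:
jog_arm(steps=[{"dp": [-0.08,-0.98,0],"turn": [0,0,-0.05],"claw": 0.6},{"dp": [-0.08,-0.98,0],"turn": [0,0,-0.05],"claw": 0.6},{"dp": [-0.08,-0.98,0],"turn": [0,0,-0.05],"claw": 0.6}])

```text
t: 10.25
ee_pos: [456.3, 204.7, 186.7]
orientation: [-1.447, -0.743, 0.725]
ft_force: [-0.1, -0.4, -0.7]
width: 52.7
```

Call:
jog_arm(steps=[{"dp": [-0.08,-0.98,0],"turn": [0,0,-0.05],"claw": 0.6},{"dp": [-0.08,-0.98,0],"turn": [0,0,-0.05],"claw": 0.6},{"dp": [-0.08,-0.98,0],"turn": [0,0,-0.05],"claw": 0.6}])

```text
t: 10.5
ee_pos: [447.8, 121.7, 185.2]
orientation: [-1.488, -0.615, 0.604]
ft_force: [-0.6, 0.3, -1.2]
width: 52.7
```

Call:
jog_arm(steps=[{"dp": [-0.08,-0.98,0],"turn": [0,0,-0.05],"claw": 0.6},{"dp": [-0.08,-0.98,0],"turn": [0,0,-0.05],"claw": 0.6},{"dp": [-0.08,-0.98,0],"turn": [0,0,-0.05],"claw": 0.6}])

```text
t: 10.75
ee_pos: [440.2, 39.0, 184.1]
orientation: [-1.522, -0.486, 0.48]
ft_force: [-0.3, 0.4, -0.2]
width: 52.6
```

Call:
jog_arm(steps=[{"dp": [-0.08,-0.98,0],"turn": [0,0,-0.03],"claw": 0.6},{"dp": [-0.08,-0.98,0],"turn": [0,0,-0.03],"claw": 0.6},{"dp": [-0.08,-0.98,0],"turn": [0,0,-0.03],"claw": 0.6}])

```text
t: 11.0
ee_pos: [433.4, -43.6, 183.5]
orientation: [-1.539, -0.409, 0.405]
ft_force: [0.8, 0.4, -0.4]
width: 52.8
```

Call:
jog_arm(steps=[{"dp": [-0.08,-0.98,0],"turn": [0,0,0],"claw": 0.6},{"dp": [-0.08,-0.98,0],"turn": [0,0,0],"claw": 0.6},{"dp": [-0.08,-0.98,0],"turn": [0,0,0],"claw": 0.6},{"dp": [-0.08,-0.98,0],"turn": [0,0,0],"claw": 0.6}])

```text
t: 11.33
ee_pos: [427.1, -122.8, 182.9]
orientation: [-1.539, -0.406, 0.403]
ft_force: [-0.4, 0.1, -0.1]
width: 52.8
```

```bash
cat > st.py <<'E'
from h import *
from scipy.spatial.transform import Rotation as R
import sys
def st():
    o=ctrl.get_obs();M=R.from_rotvec(o['orientation']).as_matrix();y=M[:,1]
    t=np.cross(y,[0,0,-1]);print('t',o['t'],'pos',o['ee_pos'].round(1),'w',round(o['width'],1),'F',o['ft_force'].round(1),'jawyaw',np.degrees(np.arctan2(M[1,0],M[0,0])).round(2),'tiltfix/pi',(t/np.pi).round(4))
if __name__=='__main__': st()
E
python3 st.py
```

```text
t 11.3333 pos [ 427.1 -122.8  182.9] w 52.8 F [-0.4  0.1 -0.1] jawyaw 29.56 tiltfix/pi [0.0017 0.0012 0.    ]
```

```bash
cat > ortho.py <<'E'
from h import *
def ortho(d,x0,x1,y0,y1,z,s):
    # image: rows = x descending, cols = y descending (like top view)
    f=240/np.tan(np.radians(float(d['fovy']))/2)
    xs=np.arange(x1,x0,-s);ys=np.arange(y1,y0,-s)
    X,Y=np.meshgrid(xs,ys,indexing='ij')
    P=np.stack([X,Y,np.full_like(X,z),np.ones_like(X)],-1)@d['camera_from_world'].T
    u=f*P[...,0]/P[...,2]+d['cx'];v=f*P[...,1]/P[...,2]+d['cy']
    return cv2.remap(d['img'],u.astype(np.float32),v.astype(np.float32),cv2.INTER_CUBIC)
E
python3 - <<'E'
from ortho import *
t=grab('top');s=grab('scene');save(t,'t7.png')
o=[]
for d in(t,s):
    a=ortho(d,490,615,-130,190,80,0.8)[:,:,::-1].copy()
    a=cv2.resize(a,None,fx=2,fy=2)
    o.append(a)
cv2.imwrite('pics/o7.png',np.vstack(o)[:,:800]); print(o[0].shape)
E
```

```text
(314, 800, 3)
```

View pics/o7.png

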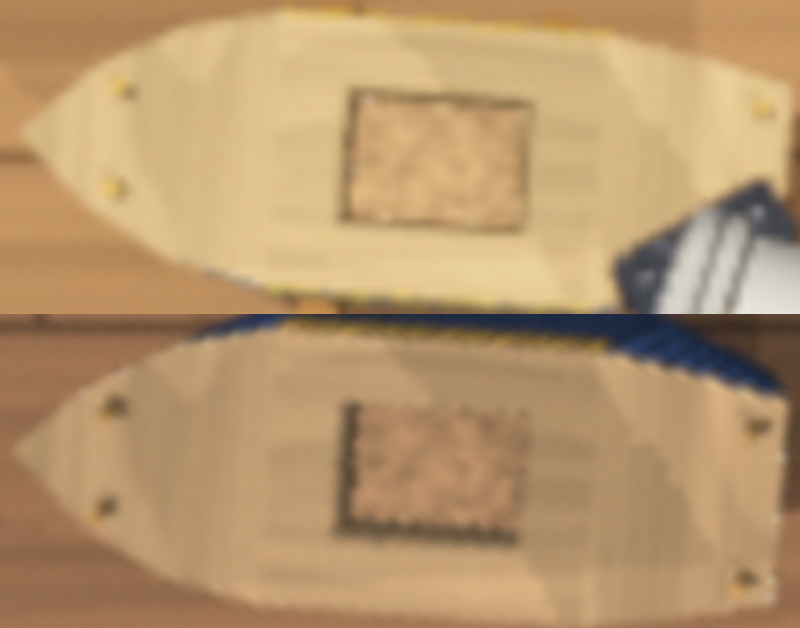

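View pics/t7.png

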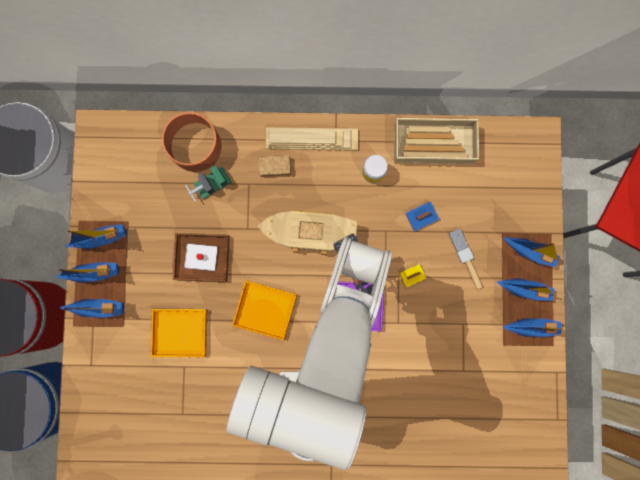

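The two orthos put the opening centre at about (550.8, 15.2) and (551.8, 17.2). That averages to (551.3, 16.2) with yaw about -3.8°, and the size of 73 x 52 checks out. Now the hatch.

```bash
python3 - <<'E'
from ortho import *
from seg import rect
t=load('top');s=load('scene');o=[]
for n,d in(('t',t),('s',s)):
  for z in(15,37):
    a=ortho(d,365,475,-365,-255,z,0.5)
    hsv=cv2.cvtColor(a,cv2.COLOR_RGB2HSV)
    m=((hsv[...,0]>17)&(hsv[...,0]<33)&(hsv[...,1]>190)) if n=='t' else ((hsv[...,0]>15)&(hsv[...,0]<33)&(hsv[...,1]>130)&(hsv[...,2]>120))
    p=np.argwhere(cv2.morphologyEx(m.astype(np.uint8),cv2.MORPH_OPEN,np.ones((5,5))));q=np.c_[475-p[:,0]*.5,-255-p[:,1]*.5]
    if z==15: print(n,len(q),rect(q))
    o.append(cv2.resize(a[:,:,::-1],(380,290)))
cv2.imwrite('pics/o8.png',np.vstack([np.hstack(o[:2]),np.hstack(o[2:])]))
E
```

```text
t 13393 (array([ 418.5, -310.5]), array([52. , 72.8]), np.float32(-65.07))
s 11993 (array([ 420.8, -307.4]), array([59.6, 75.2]), np.float32(-65.1))
```

View pics/o8.png

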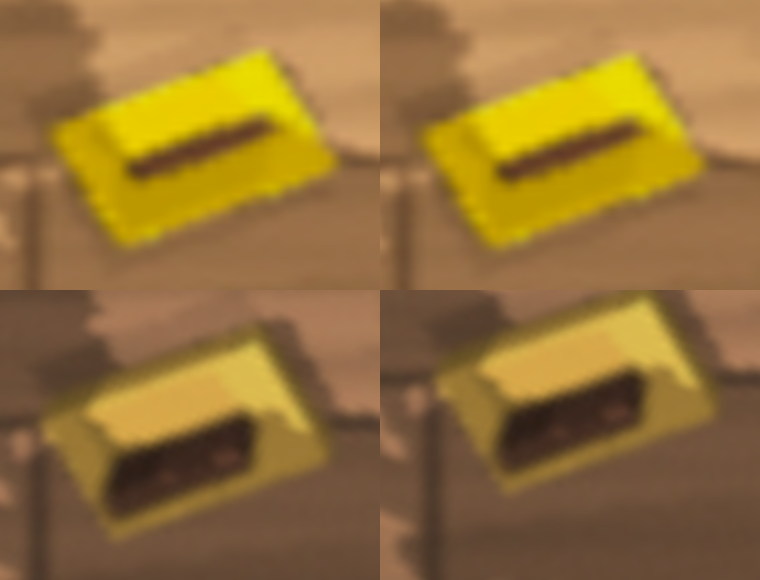

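The hatch centre is about (419.3, -309) with the bar at -65° in both views, so the jaw yaw should be 25°.

Call:
jog_arm(steps=[{"dp": [-0.04,-0.95,0],"turn": [0.0017,0.0012,-0.025],"claw": 0.6},{"dp": [-0.04,-0.95,0],"turn": [0.0017,0.0012,-0.025],"claw": 0.6},{"dp": [-0.04,-0.95,0],"turn": [0.0017,0.0012,-0.025],"claw": 0.6}])

```text
t: 11.68
ee_pos: [425.4, -199.2, 183.1]
orientation: [-1.545, -0.347, 0.346]
ft_force: [0.4, 0.3, 0.3]
width: 52.7
```

Call:
jog_arm(steps=[{"dp": [-0.04,-0.95,0],"turn": [0,0,0],"claw": 0.6},{"dp": [-0.04,-0.95,0],"turn": [0,0,0],"claw": 0.6},{"dp": [-0.04,-0.95,-0.4],"turn": [0,0,0],"claw": 0.6},{"dp": [-0.04,-0.95,-0.8],"turn": [0,0,0],"claw": 0.6},{"dp": [-0.04,-0.95,-0.9],"turn": [0,0,0],"claw": 0.6},{"dp": [-0.04,-0.95,-0.9],"turn": [0,0,0],"claw": 0.6}])

```text
t: 12.18
ee_pos: [421.0, -272.5, 108.8]
orientation: [-1.54, -0.345, 0.351]
ft_force: [0.3, 0.5, -0.5]
width: 52.4
```

```bash
python3 st.py
```

```text
t 12.1833 pos [ 421.  -272.5  108.8] w 52.4 F [ 0.3  0.5 -0.5] jawyaw 25.43 tiltfix/pi [-0.0007 -0.0012 -0.    ]
```

Call:
jog_arm(steps=[{"dp": [-0.02,-0.46,0],"turn": [0,-0.001,-0.002],"claw": 0.5},{"dp": [-0.02,-0.46,-0.3],"turn": [0,-0.001,-0.002],"claw": 0.5},{"dp": [-0.02,-0.46,-0.6],"turn": [0,-0.001,-0.002],"claw": 0.5},{"dp": [-0.02,-0.46,-0.6],"turn": [0,-0.001,-0.002],"claw": 0.5},{"dp": [-0.02,-0.46,-0.6],"turn": [0,-0.001,-0.002],"claw": 0.5}])

```text
t: 12.6
ee_pos: [419.8, -308.2, 61.4]
orientation: [-1.54, -0.343, 0.345]
ft_force: [0.4, 0.9, -0.2]
width: 43.8
```

```bash
python3 - <<'E'
from st import *
st()
s=grab('scene');u,v,r=222,265,45
cv2.imwrite('pics/c9.png',cv2.resize(s['img'][v-r:v+r,u-r:u+r,::-1],(540,540),interpolation=cv2.INTER_CUBIC))
E
```

```text
t 12.6 pos [ 419.8 -308.2   61.4] w 43.8 F [ 0.4  0.9 -0.2] jawyaw 25.16 tiltfix/pi [-0.001  -0.0006 -0.    ]
```

View pics/c9.png

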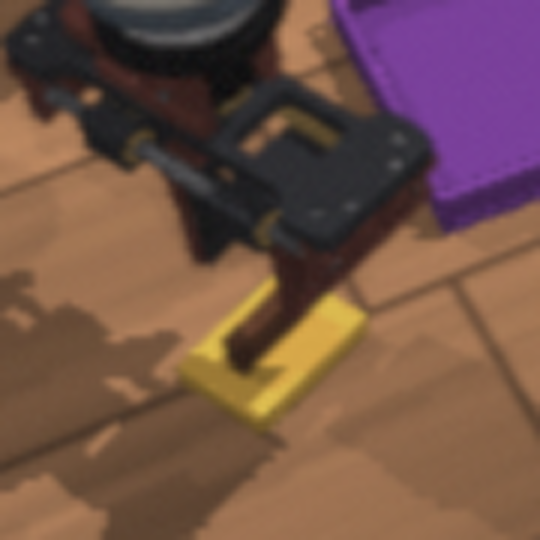

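The fingers straddle the bar and the purple tray is clear. Going down to TCP z of about 18.

Call:
jog_arm(steps=[{"dp": [0,0,-0.3],"turn": [0,0,0],"claw": 0.5},{"dp": [0,0,-0.45],"turn": [0,0,0],"claw": 0.5},{"dp": [0,0,-0.52],"turn": [0,0,0],"claw": 0.5},{"dp": [0,0,-0.53],"turn": [0,0,0],"claw": 0.5},{"dp": [0,0,-0.53],"turn": [0,0,0],"claw": 0.5},{"dp": [0,0,-0.53],"turn": [0,0,0],"claw": 0.5}])

```text
t: 13.15
ee_pos: [420.7, -309.0, 20.4]
orientation: [-1.542, -0.345, 0.344]
ft_force: [-0.1, -0.3, -1.1]
width: 43.9
```

Call:
jog_arm(steps=[{"dp": [-0.01,0,-0.03],"turn": [0,0,0],"claw": 0.5},{"dp": [-0.01,0,-0.03],"turn": [0,0,0],"claw": 0.5},{"dp": [-0.01,0,-0.03],"turn": [0,0,0],"claw": 0},{"dp": [-0.01,0,-0.03],"turn": [0,0,0],"claw": 0},{"dp": [-0.01,0,-0.03],"turn": [0,0,0],"claw": 0},{"dp": [-0.01,0,-0.03],"turn": [0,0,0],"claw": 0},{"dp": [-0.01,0,-0.03],"turn": [0,0,0],"claw": 0},{"dp": [-0.01,0,-0.03],"turn": [0,0,0],"claw": 0},{"dp": [-0.01,0,-0.03],"turn": [0,0,0],"claw": 0},{"dp": [-0.01,0,-0.03],"turn": [0,0,0],"claw": 0},{"dp": [-0.01,0,-0.03],"turn": [0,0,0],"claw": 0},{"dp": [-0.01,0,-0.03],"turn": [0,0,0],"claw": 0}])

```text
t: 14.15
ee_pos: [419.9, -309.0, 18.0]
orientation: [-1.542, -0.345, 0.344]
ft_force: [-0.9, 0.7, 0.6]
width: 9.5
```

```bash
python3 st.py
```

```text
t 14.15 pos [ 419.9 -309.    18. ] w 9.5 F [-0.9  0.7  0.6] jawyaw 25.16 tiltfix/pi [-0.0004  0.0001  0.    ]
```

The bar is gripped at 9.5 mm. Lifting and carrying to the hull, turning -29° on the way.

Call:
jog_arm(steps=[{"dp": [0,0,0.15],"turn": [0,0,0],"claw": 0},{"dp": [0,0,0.4],"turn": [0,0,0],"claw": 0},{"dp": [0,0,0.7],"turn": [0,0,0],"claw": 0},{"dp": [0,0,1],"turn": [0,0,0],"claw": 0},{"dp": [0,0,1],"turn": [0,0,0],"claw": 0}])

```text
t: 14.57
ee_pos: [422.1, -310.6, 102.6]
orientation: [-1.547, -0.349, 0.341]
ft_force: [0.8, -0.6, -0.5]
width: 10.2
```

Call:
jog_arm(steps=[{"dp": [0.1,0.2,0.4],"turn": [0,0,0],"claw": 0},{"dp": [0.2,0.4,0.8],"turn": [0,0,-0.02],"claw": 0},{"dp": [0.3,0.8,0.9],"turn": [0,0,-0.04],"claw": 0},{"dp": [0.3,0.8,0.9],"turn": [0,0,-0.04],"claw": 0}])

```text
t: 14.9
ee_pos: [447.8, -244.0, 177.2]
orientation: [-1.563, -0.252, 0.238]
ft_force: [0.2, 0.7, -0.9]
width: 10.0
```

Call:
jog_arm(steps=[{"dp": [0.39,0.95,0],"turn": [0,0,-0.05],"claw": 0},{"dp": [0.39,0.95,0],"turn": [0,0,-0.05],"claw": 0},{"dp": [0.39,0.95,0],"turn": [0,0,-0.05],"claw": 0}])

```text
t: 15.15
ee_pos: [479.9, -164.3, 177.1]
orientation: [-1.573, -0.128, 0.115]
ft_force: [-0.3, -0.2, -0.6]
width: 9.9
```

Call:
jog_arm(steps=[{"dp": [0.39,0.95,0],"turn": [0,0,-0.05],"claw": 0},{"dp": [0.39,0.95,0],"turn": [0,0,-0.05],"claw": 0},{"dp": [0.39,0.95,0],"turn": [0,0,-0.05],"claw": 0},{"dp": [0.39,0.95,0],"turn": [0,0,-0.05],"claw": 0}])

```text
t: 15.48
ee_pos: [511.4, -86.6, 176.7]
orientation: [-1.577, -0.008, -0.003]
ft_force: [-0.7, -1.3, -1.1]
width: 10.0
```

```bash
python3 - <<'E'
from st import *
st()
s=grab('scene');save(s,'s10.png');st()
E
```

```text
t 15.4833 pos [511.4 -86.6 176.7] w 10.0 F [-0.7 -1.3 -1.1] jawyaw 0.19 tiltfix/pi [0.0018 0.0023 0.    ]
t 15.5333 pos [510.8 -87.9 176.6] w 9.9 F [ 0.9 -1.2 -0.2] jawyaw 0.13 tiltfix/pi [0.002  0.0022 0.    ]
```

View pics/s10.png

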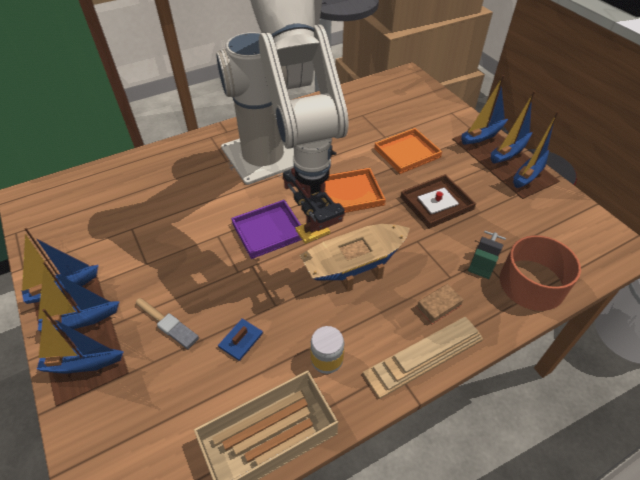

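The hatch is held level, at (313,234) in the scene view, approaching the hull.

Call:
jog_arm(steps=[{"dp": [0.25,0.65,0],"turn": [0.002,0.0022,-0.022],"claw": 0},{"dp": [0.25,0.65,0],"turn": [0.002,0.0022,-0.022],"claw": 0},{"dp": [0.25,0.65,0],"turn": [0.002,0.0022,-0.022],"claw": 0},{"dp": [0.25,0.65,0],"turn": [0.002,0.0022,-0.022],"claw": 0}])

```text
t: 15.87
ee_pos: [530.2, -37.1, 176.2]
orientation: [-1.571, 0.053, -0.05]
ft_force: [-0.6, 0.4, 0.4]
width: 9.7
```

Call:
jog_arm(steps=[{"dp": [0.25,0.65,0],"turn": [0,0,0],"claw": 0},{"dp": [0.25,0.65,0],"turn": [0,0,0],"claw": 0},{"dp": [0.25,0.65,-0.3],"turn": [0,0,0],"claw": 0},{"dp": [0.25,0.65,-0.6],"turn": [0,0,0],"claw": 0},{"dp": [0.25,0.65,-0.6],"turn": [0,0,0],"claw": 0},{"dp": [0.25,0.65,-0.6],"turn": [0,0,0],"claw": 0}])

```text
t: 16.37
ee_pos: [548.7, 13.6, 127.4]
orientation: [-1.571, 0.056, -0.048]
ft_force: [-0.5, 0.0, 0.1]
width: 10.0
```

```bash
python3 st.py
```

```text
t 16.3667 pos [548.7  13.6 127.4] w 10.0 F [-0.5  0.   0.1] jawyaw -3.78 tiltfix/pi [ 0.0003 -0.0015  0.    ]
```

Call:
jog_arm(steps=[{"dp": [0.03,0.03,0],"turn": [0,-0.0015,0],"claw": 0},{"dp": [0.03,0.03,-0.2],"turn": [0,-0.0015,0],"claw": 0},{"dp": [0.03,0.03,-0.25],"turn": [0,-0.0015,0],"claw": 0},{"dp": [0.03,0.03,-0.25],"turn": [0,-0.0015,0],"claw": 0},{"dp": [0.03,0.03,-0.25],"turn": [0,-0.0015,0],"claw": 0}])

```text
t: 16.78
ee_pos: [551.4, 15.8, 108.1]
orientation: [-1.571, 0.052, -0.052]
ft_force: [0.6, 0.2, 0.9]
width: 10.0
```

```bash
python3 - <<'E'
from st import *
from ortho import *
st()
s=grab('scene');u,v,r=356,240,40
a=cv2.resize(s['img'][v-r:v+r,u-r:u+r,::-1],(400,400),interpolation=cv2.INTER_CUBIC)
t=grab('top');b=cv2.resize(t['img'][190:270,270:350,::-1],(400,400),interpolation=cv2.INTER_CUBIC)
# scene ortho at slab top z (TCP-3)
z=ctrl.get_obs()['ee_pos'][2]-3
c=ortho(s,500,600,-50,80,z,0.5)[:,:,::-1];cv2.imwrite('pics/o11.png',cv2.resize(c,None,fx=3,fy=3))
cv2.imwrite('pics/c11.png',np.hstack([a,b]))
E
```

```text
t 16.7833 pos [551.4  15.8 108.1] w 10.0 F [0.6 0.2 0.9] jawyaw -3.79 tiltfix/pi [0.0003 0.0001 0.    ]
```

View pics/c11.png

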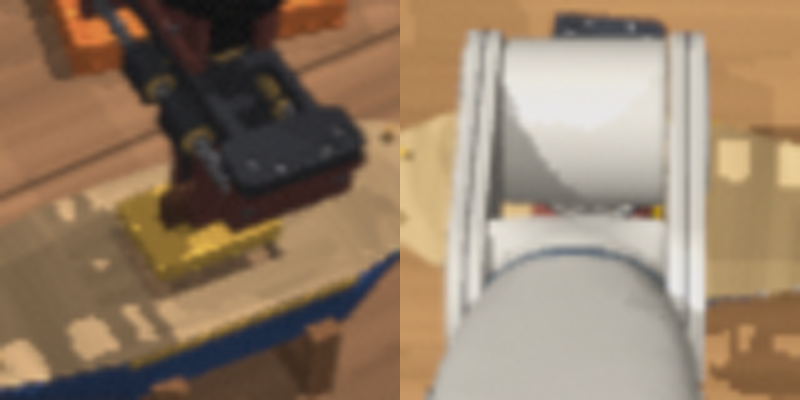

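View pics/o11.png

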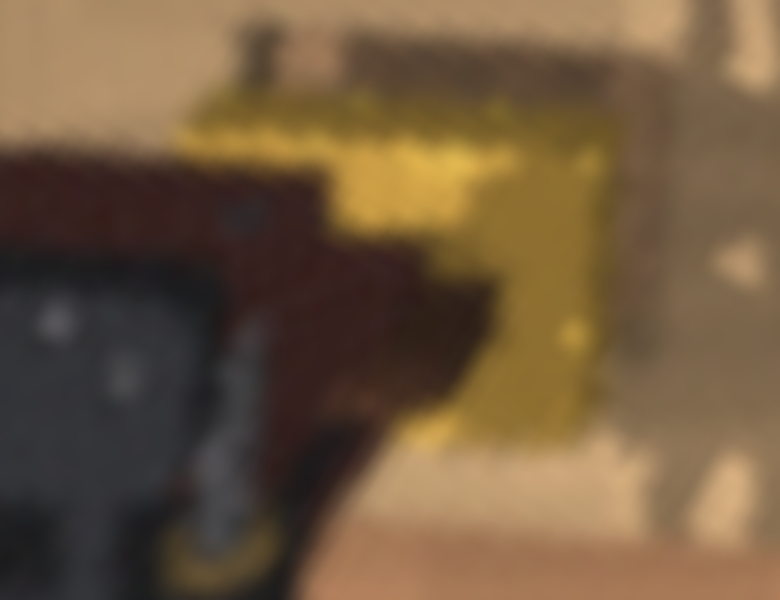

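In the scene ortho the hatch centre is about (552.1, 15.8), against about (551.8, 17.2) for the opening in the same camera. I'll shift y by about +1 mm and lower in small steps, watching the force.

Call:
jog_arm(steps=[{"dp": [0,0.015,-0.05],"turn": [0,0,0],"claw": 0},{"dp": [0,0.015,-0.1],"turn": [0,0,0],"claw": 0},{"dp": [0,0.015,-0.13],"turn": [0,0,0],"claw": 0},{"dp": [0,0.015,-0.15],"turn": [0,0,0],"claw": 0},{"dp": [0,0.015,-0.15],"turn": [0,0,0],"claw": 0}])

```text
t: 17.3
ee_pos: [551.3, 17.2, 95.7]
orientation: [-1.571, 0.052, -0.052]
ft_force: [-0.6, -0.0, -1.2]
width: 10.1
```

Call:
jog_arm(steps=[{"dp": [0,0,-0.02],"turn": [0,0,0],"claw": 0},{"dp": [0,0,-0.03],"turn": [0,0,0],"claw": 0},{"dp": [0,0,-0.03],"turn": [0,0,0],"claw": 0}])

```text
t: 17.55
ee_pos: [551.2, 17.2, 93.2]
orientation: [-1.571, 0.052, -0.052]
ft_force: [-0.0, -0.4, -0.6]
width: 9.7
```

```bash
python3 st.py
```

```text
t 17.55 pos [551.2  17.2  93.2] w 9.7 F [-0.  -0.4 -0.6] jawyaw -3.78 tiltfix/pi [ 0.0003 -0.0001  0.    ]
```

Call:
jog_arm(steps=[{"dp": [0,0,-0.02],"turn": [0,0,0],"claw": 0},{"dp": [0,0,-0.03],"turn": [0,0,0],"claw": 0},{"dp": [0,0,-0.03],"turn": [0,0,0],"claw": 0}])

```text
t: 17.8
ee_pos: [551.1, 17.2, 90.5]
orientation: [-1.571, 0.052, -0.051]
ft_force: [0.0, -0.6, -1.4]
width: 9.7
```

Call:
jog_arm(steps=[{"dp": [0,0,-0.02],"turn": [0,0,0],"claw": 0},{"dp": [0,0,-0.03],"turn": [0,0,0],"claw": 0},{"dp": [0,0,-0.03],"turn": [0,0,0],"claw": 0}])

```text
t: 18.05
ee_pos: [551.3, 17.2, 88.6]
orientation: [-1.571, 0.052, -0.052]
ft_force: [-1.8, -0.3, 5.6]
width: 9.7
```

The force rises to 5.6 N at the bed with little lateral force. Pressing on.

Call:
jog_arm(steps=[{"dp": [0,0,-0.03],"turn": [0,0,0],"claw": 0},{"dp": [0,0,-0.05],"turn": [0,0,0],"claw": 0},{"dp": [0,0,-0.06],"turn": [0,0,0],"claw": 0},{"dp": [0,0,-0.06],"turn": [0,0,0],"claw": 0}])

```text
t: 18.38
ee_pos: [551.3, 17.2, 84.5]
orientation: [-1.571, 0.052, -0.052]
ft_force: [-2.9, 0.1, 6.8]
width: 9.7
```

```bash
python3 st.py
```

```text
t 18.3833 pos [551.3  17.2  84.5] w 9.7 F [-2.9  0.1  6.8] jawyaw -3.79 tiltfix/pi [ 0.0003 -0.      0.    ]
```

Call:
jog_arm(steps=[{"dp": [-0.006,0,-0.02],"turn": [0,0,0],"claw": 0},{"dp": [-0.006,0,-0.03],"turn": [0,0,0],"claw": 0},{"dp": [-0.006,0,-0.03],"turn": [0,0,0],"claw": 0}])

```text
t: 18.63
ee_pos: [551.2, 17.2, 83.0]
orientation: [-1.571, 0.051, -0.053]
ft_force: [-1.4, -0.2, 9.1]
width: 9.7
```

```bash
python3 st.py
```

```text
t 18.6333 pos [551.2  17.2  83. ] w 9.7 F [-1.4 -0.2  9.1] jawyaw -3.8 tiltfix/pi [0.0002 0.0003 0.    ]
```

Call:
jog_arm(steps=[{"dp": [-0.004,0,-0.02],"turn": [0,0,0],"claw": 0},{"dp": [-0.004,0,-0.03],"turn": [0,0,0],"claw": 0},{"dp": [-0.004,0,-0.03],"turn": [0,0,0],"claw": 0}])

```text
t: 18.88
ee_pos: [551.3, 17.2, 82.8]
orientation: [-1.571, 0.051, -0.054]
ft_force: [-7.5, -0.8, 23.5]
width: 9.8
```

```bash
python3 - <<'E'
from st import *
st()
s=grab('scene');u,v,r=356,240,40
a=cv2.resize(s['img'][v-r:v+r,u-r:u+r,::-1],(600,600),interpolation=cv2.INTER_CUBIC)
cv2.imwrite('pics/c12.png',a)
E
```

```text
t 18.8833 pos [551.3  17.2  82.8] w 9.8 F [-7.5 -0.8 23.5] jawyaw -3.81 tiltfix/pi [0.0002 0.0006 0.    ]
```

View pics/c12.png

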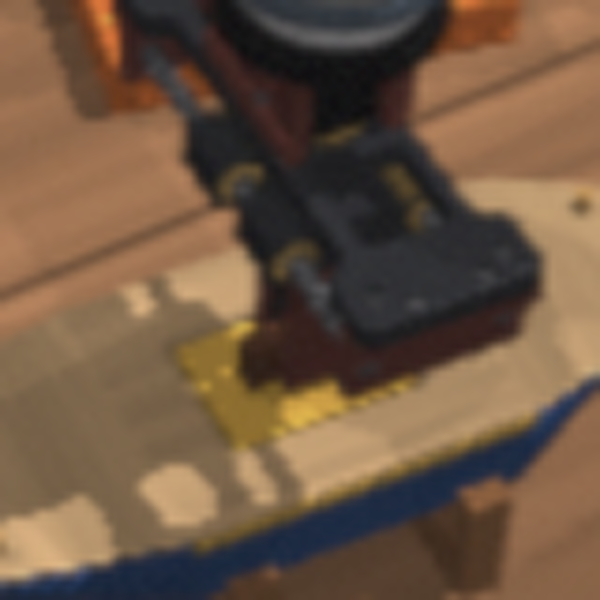

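The force jumped to 23.5 N with no further travel, so it is at the hard stop. TCP 82.8 puts the slab top at about 80. I'll relax, release and lift clear.

Call:
jog_arm(steps=[{"dp": [0,0,0],"turn": [0,0,0],"claw": 0},{"dp": [0,0,0],"turn": [0,0,0],"claw": 0.35},{"dp": [0,0,0],"turn": [0,0,0],"claw": 0.35},{"dp": [0,0,0],"turn": [0,0,0],"claw": 0.35},{"dp": [0,0,0],"turn": [0,0,0],"claw": 0.35},{"dp": [0,0,0],"turn": [0,0,0],"claw": 0.35}])

```text
t: 19.43
ee_pos: [551.3, 17.2, 82.5]
orientation: [-1.571, 0.051, -0.053]
ft_force: [0.1, 0.2, -0.9]
width: 31.0
```

Call:
jog_arm(steps=[{"dp": [0,0,0.15],"turn": [0,0,0],"claw": 0.35},{"dp": [0,0,0.4],"turn": [0,0,0],"claw": 0.35},{"dp": [0,0,0.8],"turn": [0,0,0],"claw": 0.35},{"dp": [0,0,1],"turn": [0,0,0],"claw": 0.35},{"dp": [0,0,1],"turn": [0,0,0],"claw": 0.35}])

```text
t: 19.85
ee_pos: [553.9, 17.2, 166.9]
orientation: [-1.57, 0.045, -0.059]
ft_force: [1.1, 0.4, 0.9]
width: 30.6
```

Call:
jog_arm(steps=[{"dp": [-0.6,0.6,0.2],"turn": [0,0,0],"claw": 0.35},{"dp": [-1,1,0.2],"turn": [0,0,0],"claw": 0.35},{"dp": [-1,1,0.2],"turn": [0,0,0],"claw": 0.35},{"dp": [-1,1,0.2],"turn": [0,0,0],"claw": 0.35}])

```text
t: 20.18
ee_pos: [469.6, 99.4, 182.8]
orientation: [-1.57, 0.046, -0.055]
ft_force: [-0.0, -0.6, 0.2]
width: 30.9
```

Call:
jog_arm(steps=[{"dp": [-0.3,1,0.2],"turn": [0,0,0],"claw": 0.35},{"dp": [-0.3,1,0.2],"turn": [0,0,0],"claw": 0.35},{"dp": [-0.3,1,0.2],"turn": [0,0,0],"claw": 0.35},{"dp": [-0.3,1,0.2],"turn": [0,0,0],"claw": 0.35}])

```text
t: 20.52
ee_pos: [445.5, 181.0, 199.0]
orientation: [-1.57, 0.043, -0.052]
ft_force: [0.0, -0.1, -0.2]
width: 30.7
```

```bash
python3 - <<'E'
from st import *
from seg import *
from ortho import *
st()
s=grab('scene');save(s,'s13.png');t=grab('top')
for n,d in(('s',s),('t',t)):
    W=cloud(d);hsv=cv2.cvtColor(d['img'],cv2.COLOR_RGB2HSV).astype(int)
    m=rng(W,(515,590),(-35,70),(60,95))&(hsv[...,1]>(130 if n=='s' else 200))&(hsv[...,0]>15)&(hsv[...,0]<33)
    Q=W[m];print(n,m.sum(),Q.mean(0).round(1));
    if m.sum()>20:
        A=np.c_[Q[:,:2]-Q[:,:2].mean(0),np.ones(len(Q))];print('plane',np.linalg.lstsq(A,Q[:,2],rcond=None)[0],rect(Q[:,:2]))
    m2=rng(W,(505,597),(-50,80),(60,95))&~rng(W,(518,584),(-26,60),(0,200));Q=W[m2];print('deck near',m2.sum(),Q[:,2].mean())
o=[cv2.resize(ortho(d,500,600,-50,80,80,0.5)[:,:,::-1],(390,300)) for d in(s,t)]
u,v,r=356,245,35
o2=cv2.resize(s['img'][v-r:v+r,u-r:u+r,::-1],(390,390),interpolation=cv2.INTER_CUBIC)
cv2.imwrite('pics/o13.png',np.hstack(o));cv2.imwrite('pics/c13.png',o2)
E
```

```text
t 20.5167 pos [445.5 181.  199. ] w 30.7 F [ 0.  -0.1 -0.2] jawyaw -3.47 tiltfix/pi [0.    0.002 0.   ]
s 318 [555.8  14.3  80.8]
plane [3.36174740e-02 9.27656066e-03 8.08167202e+01] (array([550.1,  18.2]), array([72.3, 57.2]), np.float32(86.9))
deck near 710 81.03481757609988
t 283 [550.   16.6  81.3]
plane [-8.90470973e-03 -5.49019022e-03  8.13404365e+01] (array([551.5,  16.6]), array([68.4, 47.7]), np.float32(85.43))
deck near 637 81.53277981955473
```

View pics/o13.png

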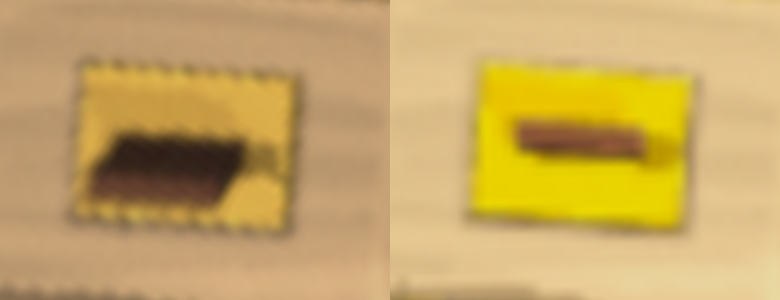

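View pics/s13.png

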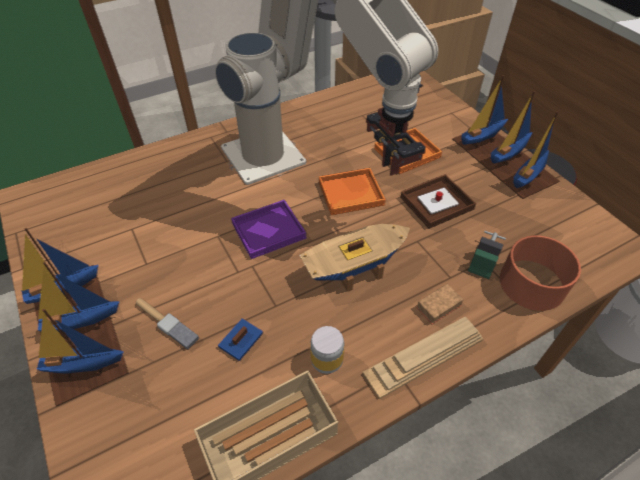

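```bash
python3 - <<'E'
from seg import *
Y={'s':[], 't':[]}
for i in range(5):
    for n in('scene','top'):
        d=grab(n);W=cloud(d);hsv=cv2.cvtColor(d['img'],cv2.COLOR_RGB2HSV).astype(int)
        P=W-np.array([551.2,16.7,0]);a=np.radians(-3.8);X=P[...,0]*np.cos(a)+P[...,1]*np.sin(a);Yy=-P[...,0]*np.sin(a)+P[...,1]*np.cos(a)
        yel=(hsv[...,1]>(130 if n=='scene' else 200))&(hsv[...,0]>15)&(hsv[...,0]<33)
        m=(abs(X)<23)&(abs(Yy)<33)&(abs(X)>8)&yel&(abs(P[...,2]-80)<6)
        Y[n[0]].append(np.c_[X[m],Yy[m],W[m][:,2]])
        k=(abs(X)>28)&(abs(X)<45)&(abs(Yy)<45)&(abs(P[...,2]-80)<6)
        if i==0:
            q=np.c_[X[k],Yy[k],W[k][:,2]];print(n,'deck',k.sum(),np.linalg.lstsq(np.c_[q[:,:2],np.ones(len(q))],q[:,2],rcond=None)[0].round(3))
for n in Y:
    q=np.vstack(Y[n]);print(n,len(q),'hatch',np.linalg.lstsq(np.c_[q[:,:2],np.ones(len(q))],q[:,2],rcond=None)[0].round(3))
    for lo,hi in((-23,-8),(8,23)):
        for yl,yh in((-33,-11),(-11,11),(11,33)):
            r=q[(q[:,0]>lo)&(q[:,0]<hi)&(q[:,1]>yl)&(q[:,1]<yh)];print((lo,hi,yl,yh),len(r),np.median(r[:,2]).round(2) if len(r) else None)
E
```

```text
scene deck 361 [ 5.0000e-03 -0.0000e+00  8.0643e+01]
top deck 243 [-4.0000e-03 -5.0000e-03  8.0727e+01]
s 826 hatch [-9.0000e-03  1.3000e-02  8.0922e+01]
(-23, -8, -33, -11) 169 80.81
(-23, -8, -11, 11) 37 81.28
(-23, -8, 11, 33) 29 82.0
(8, 23, -33, -11) 206 80.7
(8, 23, -11, 11) 196 80.71
(8, 23, 11, 33) 189 81.09
t 753 hatch [ 9.0000e-03 -1.1000e-02  8.0561e+01]
(-23, -8, -33, -11) 129 80.86
(-23, -8, -11, 11) 130 80.26
(-23, -8, 11, 33) 139 79.99
(8, 23, -33, -11) 121 81.04
(8, 23, -11, 11) 118 81.0
(8, 23, 11, 33) 116 80.73
```

The hatch is flush: 80.9 against a deck of 80.6 in the scene view, and 80.6 against 80.7 in the top view. The slopes are within noise and opposite in sign between views. Handing in.

```bash
python3 -c "
from workcell import ctrl
print(ctrl.close_job(), ctrl.get_obs()['t'])"
```

```text
the job is handed in; nothing more can be done
the job is handed in; nothing more can be done
```

The cover is in the dark tray, the yellow hatch is fitted and pressed home, and the job is handed in. It took about 21 s of the 61 s allowed, and no verdict was reported.

- **Cover:** I lifted it off by the red knob and laid it knob up in the tray. Its plate measured about 17 mm high, against 16 expected, and was level.
- **Hatch:** I gripped it by its bar, turned it to line up with the opening, and pressed it in. The force jumped to 23.5 N with no further travel, which I took as the hard stop.
- **Flushness:** The yellow top measured 80.9 against the deck's 80.6 in the scene view, and 80.6 against 80.7 in the top view.
- **Other objects:** The last picture shows the blue hatch and the other things on the bench where they were, with the gripper clear of everything. I judged this by eye and did not measure each one.

**Where checks disagreed:**
- **Tilt:** The first scene-view fit suggested the hatch was tilted by about 1.7 mm across its width. Repeating it with the bar excluded, over five pictures per view, gave slopes of about 0.01 with opposite signs in the two views. I treated that as noise.
- **Sideways force:** There was up to 7.5 N of sideways force in x at the end of the press. It was gone once the gripper let go.
- **Positions:** The two cameras differed by about 1–3 mm on positions, so I averaged them.

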